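# Open the drying stand and sort the plaster castings by weight

## Robot

A 7-joint arm with a two-finger parallel gripper is mounted at the origin on the work surface. World frame = base frame: x ahead of the robot, y to its left, z up, the work surface at z = 0. Lengths are in m, angles in rad, forces in N, time in s.
With the tool pointing down it reaches from about 0.425 to 0.8 m from the base axis. Payload 8.3 kg.
Tool frame: the origin (TCP) lies on the centre line of the jaws, within the pads' length; the fingertips stand 8 mm ahead of it and the grasp point (between the pads) lies 11 mm behind it; z points along the fingers, y is the line along which they close (so a half turn about z gives the same grasp; the last joint's range is limited). The gripper opens to 85 mm and grips with 20 to 120 N. Pads are 22 mm wide; open, the fingers measure 114 mm over their backs; the gripper's body (76 mm by 85 mm) begins 54 mm behind the grasp point. The pads swing forward as they close: fully open they stand 13 mm farther back than shut.
Start: joints at [-1.388, 0.383, 0.016, 1.37, -0.006, 1.388, -0.046], TCP at [0.152, 0.606, 0.239] pointing down, gripper open.
Joint ranges: [-2.95, 2.95], [-0.25, 2.06], [-1.52, 1.56], [0.18, 2.33], [-1.44, 4.58], [0.02, 2.06], [-3.01, 3.01]. Speed limits (rad/s): [2.39, 2.39, 3.01, 3.01, 3.14, 3.14, 3.14].

## Interface

Orientations are given as a 3x3 rotation matrix whose columns are the frame's x, y, z axes.
In Python, from bench import arm gives the robot as it stands.
- The arm moves only by the tool play_rows, never from a script. Its argument "commands" is text: rows parted by semicolons, each of 7 numbers parted by spaces: the shift along the world's x, y, z in m, then the turn, a rotation vector about the world's x, y, z in degrees, then the closure, from 0 (fully open) to 1 (shut). A call has 1 to 8 rows; each row is the pose to reach, as a shift and turn from the pose commanded when the call began; what a row does not reach only later rows make up. A row lasts 1/8 s, in which the tool goes at most 62.5 mm and 10.7 degrees, less where a joint would pass 70% of its speed; a pose out of reach is approached as far as the arm can. A call with a gripper value outside its range is refused whole. The fingers move at their own pace and stop on an object; the grip force is fixed at half the most. Time passes only in rows, so rows that repeat a pose let the fingers close. It gives the time, the measured TCP pose, the force, the opening and the grip force at its end, in the units of the state.
- arm.state(): the state, without advancing time (a new reading comes with each control period).
- arm.read_camera(name): name is "scene" or "top" or "wrist"; returns a dict with "color" (480x640x3 uint8, blue, green, red), "fov_y" (degrees; the focal length in pixels is half the picture's height over the tangent of half this angle, whatever the lens; pixels are square), "cx", "cy" (the principal point, pixels), "dist" ([k1, k2, p1, p2, k3] as OpenCV has them; the pictures are not rectified), "R" (3x3) and "t" (3): a world point X has camera coordinates R X + t. Camera axes: x right, y down, z forward; pixel columns grow to the right and rows downward; lengths in m; the calibration is good to about 2 mm. A picture is of the moment at which its call begins. There is no depth.
- arm.job_done(): hands the job in; it is judged then, once.
The state is a dict: "time": time; "joints": joint angles; "joint_vel": joint speeds; "joint_torque": joint torques, N m; "tcp_pos": TCP position; "orientation": TCP orientation; "ft_force": force on the tool from outside, world axes, zero at the start; "moment": the same for the moment, N m; "opening": finger opening in m; "grasp_force": force on a finger pad.
Only numpy, scipy, OpenCV 4.12 (cv2) and the standard library are available. Lean on these libraries where they do the work, as an engineer would, in place of code of your own. Each camera call takes 0.05 s, during which the arm holds its last target. There are 200 camera calls.

## Task

First open the folding drying stand: swing both yellow props up and outwards past upright until each rests on its stop and stays by itself; then lay the empty plywood tray centred and square along the stand on the two props. Then feel each white casting's weight: set the heavy ones, which are still wet, on the tray to dry and the light, dry ones in the blue crate, none stacked on another, with the tray still resting on the props. Leave the other things on the table where they are.

Things in the scene. Friction and masses are not known exactly. Their poses are not given: they have to be found in the camera images.
- stand_mid (a point): folding drying stand screwed to the table: grey base plate 260 (x) x 130 (y) x 10 mm with two yellow folding props. Point: centre of the plate's upper face; z up, x along its length, from the near prop to the far prop, pointing roughly away from the robot (yaw varies)
- prop_near (a joint): swing of the prop hinged near the -x end of the stand (rad): 0 folded flat inwards over the plate, 1.57 upright, 1.77 leaning outwards on its stop. Weighs 150 g and moves freely: short of upright it falls back flat, past upright it falls outwards on to its stop and stays
- prop_far (a joint): the same for the prop hinged near the +x end of the stand, which also folds inwards and opens outwards
- prop_near_bar (a point): middle of the near prop's yellow round cross-bar (14 mm thick, 110 mm long, along the stand's y), 70 mm from its hinge line; a U of two 10 mm rods, 100 mm apart, joins it to the hinge. Folded, the bar's middle is 35 mm above the plate
- prop_near_hinge (a point): middle of the near prop's hinge line (along the stand's y), 105 mm from the middle of the stand and 35 mm above its plate
- prop_far_bar (a point): middle of the far prop's yellow round cross-bar (14 mm thick, 110 mm long, along the stand's y), 70 mm from its hinge line; a U of two 10 mm rods, 100 mm apart, joins it to the hinge. Folded, the bar's middle is 35 mm above the plate
- prop_far_hinge (a point): middle of the far prop's hinge line (along the stand's y), 105 mm from the middle of the stand and 35 mm above its plate
- tray_handle (a point): plywood drying tray 310 (x) x 150 (y) mm, board 8 mm thick with a 10 mm rim inside its edge (6 mm wide), 320 g, flat underneath. Upright wooden handle board across its middle: 14 mm thick (x), 100 mm long (y), top 50 mm above the board. Point: on the handle 43 mm above the tray's underside, 15 mm below the handle's top, over the tray's centre; z up. It lies on the table at the start. On the open props its underside is about 120 mm above the table
- crate_in (a point): blue crate fixed to the table, for dry castings: outside 260 (x) x 160 (y) x 34 mm, walls 5 mm, open on top. Point: centre of its inner floor, z up. Crate and tray change sides from start to start
- cast_a_mid (a point): one of three to five ribbed white plaster castings that look alike, a squat cylinder 56 mm across, 50 mm tall; point: its centre. Some are dry (about 140 g, at most 160 g), some still wet (about 300 g, at least 265 g): only the weight tells. None if absent
- cast_b_mid (a point): one of three to five ribbed white plaster castings that look alike, a squat cylinder 56 mm across, 50 mm tall; point: its centre. Some are dry (about 140 g, at most 160 g), some still wet (about 300 g, at least 265 g): only the weight tells. None if absent
- cast_c_mid (a point): one of three to five ribbed white plaster castings that look alike, a squat cylinder 56 mm across, 50 mm tall; point: its centre. Some are dry (about 140 g, at most 160 g), some still wet (about 300 g, at least 265 g): only the weight tells. None if absent
- cast_d_mid (a point): one of three to five ribbed white plaster castings that look alike, a squat cylinder 56 mm across, 50 mm tall; point: its centre. Some are dry (about 140 g, at most 160 g), some still wet (about 300 g, at least 265 g): only the weight tells. None if absent
- cast_e_mid (a point): one of three to five ribbed white plaster castings that look alike, a squat cylinder 56 mm across, 50 mm tall; point: its centre. Some are dry (about 140 g, at most 160 g), some still wet (about 300 g, at least 265 g): only the weight tells. None if absent
- heart: bystander: red-painted plaster heart, about 50 x 50 x 22 mm, origin under it; may stand among the castings
- mug: bystander: blue ceramic mug, 84 mm across, 95 tall; origin: centre of its underside
- tub: bystander: white screw-top tub, 100 mm across, 100 tall; origin: centre of its underside
- spatula: bystander: yellow spatula lying, 260 mm long; origin: centre of its underside
- mould: bystander: black rubber casting mould, 100 x 150 x 30 mm; origin: centre of its underside
Mind the look-alikes: they are no part of the job. What is shaped like the part that bears cast_c_mid but red is not meant.

How it is judged:
On the way, in this order (a step that is already met when the one before it is completed fails the run):
1. both props stand open on their stops, the tray not yet on the stand (value of joint each of prop_near, prop_far above 1.66 rad and contact force between stand and the fingers below 0.2 N and horizontal distance between tray_handle and stand_mid above 0.1 m), for 0.3 s.
2. the empty tray lies centred on the two open props, let go (value of joint each of prop_near, prop_far above 1.66 rad and z of tray_handle in the frame of stand_mid between 0.142 and 0.166 m and x of tray_handle in the frame of stand_mid between -0.035 and 0.035 m and y of tray_handle in the frame of stand_mid between -0.035 and 0.035 m and angle between tray_handle's own z axis and vertical below 0.07 rad and angle between the x axis of tray_handle and the x axis of stand_mid, either way round below 0.22 rad and contact force between tray and the fingers below 0.1 N and distance between each of cast_a_mid, cast_b_mid, cast_c_mid, cast_d_mid, cast_e_mid and tray_handle above 0.12 m), for 0.3 s.
At the end, for the whole second after the job is handed in: both props open (over 1.66 rad); the tray level on them, within 35 mm of the stand's middle each way and 0.22 rad of its direction; each casting either on the tray's board, pressing with over 2.1 N (wet), or on the crate's floor, pressing with under 2.1 N (dry); none stacked (value of joint each of prop_near, prop_far above 1.66 rad and z of tray_handle in the frame of stand_mid between 0.142 and 0.166 m and x of tray_handle in the frame of stand_mid between -0.035 and 0.035 m and y of tray_handle in the frame of stand_mid between -0.035 and 0.035 m and angle between tray_handle's own z axis and vertical below 0.07 rad and angle between the x axis of tray_handle and the x axis of stand_mid, either way round below 0.22 rad and ((x of cast_a_mid in the frame of tray_handle between -0.15 and 0.15 m and y of cast_a_mid in the frame of tray_handle between -0.075 and 0.075 m and z of cast_a_mid in the frame of tray_handle between -0.03 and 0.02 m and contact force between tray and cast_a above 2.1 N) or (x of cast_a_mid in the frame of crate_in between -0.13 and 0.13 m and y of cast_a_mid in the frame of crate_in between -0.08 and 0.08 m and z of cast_a_mid in the frame of crate_in between 0.01 and 0.045 m and contact force between crate and cast_a below 2.1 N)) and ((x of cast_b_mid in the frame of tray_handle between -0.15 and 0.15 m and y of cast_b_mid in the frame of tray_handle between -0.075 and 0.075 m and z of cast_b_mid in the frame of tray_handle between -0.03 and 0.02 m and contact force between tray and cast_b above 2.1 N) or (x of cast_b_mid in the frame of crate_in between -0.13 and 0.13 m and y of cast_b_mid in the frame of crate_in between -0.08 and 0.08 m and z of cast_b_mid in the frame of crate_in between 0.01 and 0.045 m and contact force between crate and cast_b below 2.1 N)) and ((x of cast_c_mid in the frame of tray_handle between -0.15 and 0.15 m and y of cast_c_mid in the frame of tray_handle between -0.075 and 0.075 m and z of cast_c_mid in the frame of tray_handle between -0.03 and 0.02 m and contact force between tray and cast_c above 2.1 N) or (x of cast_c_mid in the frame of crate_in between -0.13 and 0.13 m and y of cast_c_mid in the frame of crate_in between -0.08 and 0.08 m and z of cast_c_mid in the frame of crate_in between 0.01 and 0.045 m and contact force between crate and cast_c below 2.1 N)) and ((x of cast_d_mid in the frame of tray_handle between -0.15 and 0.15 m and y of cast_d_mid in the frame of tray_handle between -0.075 and 0.075 m and z of cast_d_mid in the frame of tray_handle between -0.03 and 0.02 m and contact force between tray and cast_d above 2.1 N) or (x of cast_d_mid in the frame of crate_in between -0.13 and 0.13 m and y of cast_d_mid in the frame of crate_in between -0.08 and 0.08 m and z of cast_d_mid in the frame of crate_in between 0.01 and 0.045 m and contact force between crate and cast_d below 2.1 N)) and ((x of cast_e_mid in the frame of tray_handle between -0.15 and 0.15 m and y of cast_e_mid in the frame of tray_handle between -0.075 and 0.075 m and z of cast_e_mid in the frame of tray_handle between -0.03 and 0.02 m and contact force between tray and cast_e above 2.1 N) or (x of cast_e_mid in the frame of crate_in between -0.13 and 0.13 m and y of cast_e_mid in the frame of crate_in between -0.08 and 0.08 m and z of cast_e_mid in the frame of crate_in between 0.01 and 0.045 m and contact force between crate and cast_e below 2.1 N))); the robot touches nothing.
It fails at once if a bystander (heart, spatula, mould) is pushed more than 6 cm or tipped over (distance of any of heart, spatula, mould from where it was at the start of the episode above 0.06 m or angle between any of heart, spatula, mould's own z axis and vertical above 0.6 rad).
It fails at once if a bystander (mug, tub) is pushed more than 6 cm or tipped over (distance of any of mug, tub from where it was at the start of the episode above 0.06 m or angle between any of mug, tub's own z axis and vertical above 0.6 rad).
Of cast_a, cast_b, cast_c, cast_d, cast_e only 3 to 5 are there at a start; the rules pass over those that are not, and their reading is None.
At some moment in a run one of cast_a, cast_b, cast_c, cast_d, cast_e may be knocked a few centimetres aside while the robot is not near it.
It also fails if it takes over 210 s, if anything falls off the work surface, if the arm or the gripper's body presses on something with over 40 N, if the wrist force passes 120 N, or if a joint passes its speed limit or range.

## Working session

There is one attempt and no reset: what is moved stays moved. The work goes in short steps, Python scripts to look and compute and a tool call to move; the robot and the scene stay as the last step left them, time stands still between calls to the robot, and variables do not carry over. Pictures are saved under pics/ and viewed, at most 14 in all, crops included, and the job is handed in when it is done.

Besides the shell and the picture viewer there is one more tool, called after "Call:" in YAML: its name, and indented under it one key for each argument. play_rows: Moves the arm, as the interface text tells. Its arguments: {"type":"object","properties":{"commands":{"type":"string"}},"required":["commands"]}

```bash
ls; mkdir -p pics
cat > h.py <<'E'
import numpy as np, cv2
from bench import arm
def K(c):
    f=240/np.tan(np.radians(c["fov_y"])/2); return np.array([[f,0,c["cx"]],[0,f,c["cy"]],[0,0,1.]])
def ray(c,uv,z):
    "pixels onto plane z"
    p=cv2.undistortPoints(np.array(uv,float).reshape(-1,1,2),K(c),np.array(c["dist"],float)).reshape(-1,2)
    R=np.array(c["R"]);t=np.array(c["t"]);o=-R.T@t
    d=np.c_[p,np.ones(len(p))]@R
    return o+d*((z-o[2])/d[:,2])[:,None]
def proj(c,X):
    R=np.array(c["R"]);t=np.array(c["t"])
    return cv2.projectPoints(np.array(X,float).reshape(-1,1,3),cv2.Rodrigues(R)[0],t,K(c),np.array(c["dist"],float))[0].reshape(-1,2)
def st():
    s=arm.state(); print("t",round(s["time"],2),"tcp",np.round(s["tcp_pos"],4),"F",np.round(s["ft_force"],2),"op",round(s["opening"],4),"g",s["grasp_force"]); print(np.round(s["orientation"],3).tolist(), np.round(s["joints"],2)); return s
E
python3 - <<'E'
from h import *
st()
for n in("scene","top"):
    c=arm.read_camera(n); cv2.imwrite(f"pics/{n}0.png",c["color"]); R=np.array(c["R"]); print(n,c["fov_y"],-R.T@np.array(c["t"]),R[2],c["dist"])
E
```

```text
pics
t 0.0 tcp [0.152  0.6057 0.2383] F [-0.86 -0.25 -0.11] op 0.0858 g 0.0
[[-0.97, 0.243, -0.0], [0.243, 0.97, -0.002], [-0.0, -0.002, -1.0]] [-1.39  0.38  0.02  1.37 -0.01  1.39 -0.05]
scene 49.401783279431584 [ 1.06128889 -0.62746402  0.90985656] [-0.41124603  0.53973992 -0.73454579] [-0.07602607  0.          0.          0.          0.        ]
top 45.08406311165983 [ 0.45919455 -0.01247651  1.53789744] [ 0.10291896 -0.00624744 -0.99467012] [-0.02241015  0.          0.          0.          0.        ]
```

View pics/top0.png

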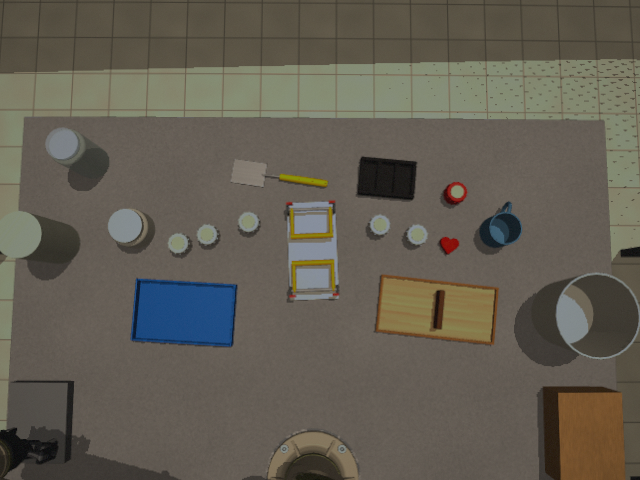

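View pics/scene0.png

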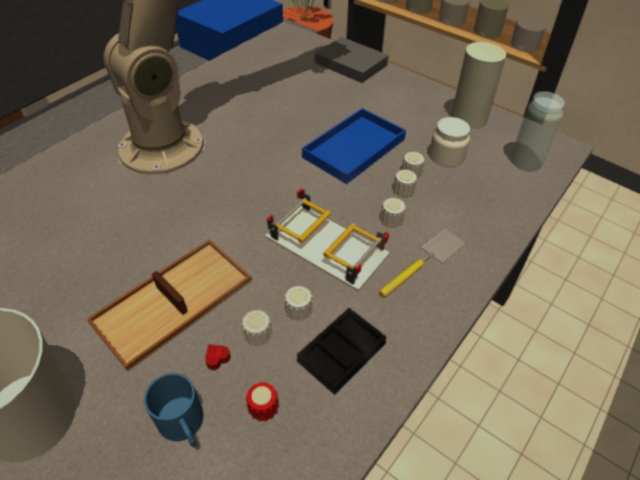

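```bash
cat > m.py <<'E'
from h import *
def blobs(m,amin):
    n,l,s,ce=cv2.connectedComponentsWithStats(m.astype(np.uint8)); return [(l==i,s[i],ce[i]) for i in range(1,n) if s[i,4]>=amin]
def rect(m):
    ct=max(cv2.findContours(m.astype(np.uint8),cv2.RETR_EXTERNAL,cv2.CHAIN_APPROX_NONE)[0],key=cv2.contourArea); return ct.reshape(-1,2)
def wrect(c,m,z):
    P=ray(c,rect(m),z)[:,:2].astype(np.float32); r=cv2.minAreaRect(P*1000); return np.round(r[0],1),np.round(r[1],1),round(r[2],1)
E
python3 - <<'E'
from m import *
c=arm.read_camera("top"); im=c["color"]; h=cv2.cvtColor(im,cv2.COLOR_BGR2HSV); H,S,V=[h[...,i].astype(int) for i in range(3)]
print("TCPpx",proj(c,[arm.state()["tcp_pos"]]))
ye=(H>18)&(H<32)&(S>150)&(V>120)
for m,s,ce in blobs(ye,60):
    print("yellow",s,np.round(ce),wrect(c,m,0.052))
roi=np.zeros_like(H,bool); roi[195:305,280:345]=1
gr=(S<40)&(V>130)&roi
gr=cv2.morphologyEx((gr|(ye&roi)).astype(np.uint8),cv2.MORPH_CLOSE,np.ones((5,5)))
for m,s,ce in blobs(gr,300): print("plate",s,wrect(c,m,0.01))
bl=(H>105)&(H<125)&(S>150)
for m,s,ce in blobs(bl,1500): print("crate",s,wrect(c,m,0.034))
roi=np.zeros_like(H,bool); roi[265:355,365:510]=1
wo=(H>5)&(H<28)&(S>80)&roi
for m,s,ce in blobs(wo,1500): print("tray",s,wrect(c,m,0.018))
ha=(V<90)&(S>110)&(H<20)&roi
for m,s,ce in blobs(ha,80): print("handle",s,wrect(c,m,0.058))
w=(S<90)&(V>130)
roi=np.zeros_like(H,bool); roi[200:262,160:435]=1; roi[:,280:345]=0
for m,s,ce in blobs(w&roi,100): print("cast",s,np.round(ce,1),wrect(c,m,0.05))
big=cv2.resize(im[190:310,160:510],None,fx=2.2,fy=2.2,interpolation=cv2.INTER_CUBIC); cv2.imwrite("pics/crop0.png",big)
E
```

```text
TCPpx [[ 35.18197244 435.94478471]]
yellow [280 174  47  12 218] [303. 180.] (array([764.7,  28.9]), array([122.8,  15.3]), 81.5)
yellow [290 207  43  32 320] [311. 229.] (array([651.8,   7.1]), array([ 78.8, 106.4]), 2.7)
yellow [292 260  43  32 329] [312. 269.] (array([514.9,   0.8]), array([ 78.3, 107.2]), 1.8)
plate [ 288  202   50   90 3694] (array([593.9,   3.9]), array([236.3, 126.2]), 2.2)
crate [ 131  279  106   67 6162] (array([418.7, 334.7]), array([261.6, 158.5]), 87.0)
tray [ 375  274  124   71 6918] (array([ 429.3, -323.8]), array([312.8, 151.8]), 83.8)
handle [433 290  12  39 338] (array([ 430.4, -318.4]), array([23.3, 98.3]), 84.0)
cast [239 212  19  19 274] [248.  221.4] (array([654.3, 170.5]), array([47.1, 46.7]), 1.0)
cast [371 215  19  19 266] [379.8 224.1] (array([ 648.6, -172. ]), array([46.8, 47.2]), 89.8)
cast [197 225  19  19 269] [206.5 233.9] (array([619.8, 278.4]), array([46.8, 46.7]), 0.4)
cast [408 225  19  19 281] [417.2 234. ] (array([ 623.2, -268. ]), array([47. , 46.9]), 0.3)
cast [168 234  19  19 272] [177.4 242.6] (array([596.1, 352.9]), array([46.7, 46.6]), 1.7)
```

View pics/crop0.png

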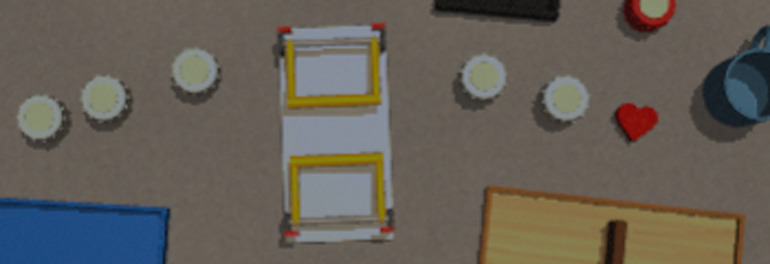

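Call:
play_rows:
  commands: "0.0275 -0.042 0 0 0 -9.2 0; 0.055 -0.084 0 0 0 -18.4 0; 0.0825 -0.126 0 0 0 -27.6 0; 0.11 -0.168 0 0 0 -36.8 0; 0.1375 -0.21 0 0 0 -46 0; 0.165 -0.252 0 0 0 -55.2 0; 0.1925 -0.294 0 0 0 -64.4 0; 0.22 -0.336 0 0 0 -73.4 0"

```text
time: 1.15
tcp_pos: [0.3726, 0.2686, 0.2392]
orientation: [[-0.039, 0.999, -0.0], [0.999, 0.039, 0.0], [0.0, -0.0, -1.0]]
ft_force: [1.1, 0.7, 0.7]
opening: 0.0854
grasp_force: 0.0
```

Call:
play_rows:
  commands: "0.03 -0.045 0 0 0 0 0; 0.06 -0.09 0 0 0 0 0; 0.09 -0.135 0 0 0 0 0; 0.12 -0.18 0 0 0 0 0; 0.15 -0.225 0 0 0 0 0; 0.1765 -0.267 0 0 0 0 0; 0.1765 -0.267 -0.05 0 0 0 0; 0.1765 -0.267 -0.08 0 0 0 0"

```text
time: 2.15
tcp_pos: [0.5478, 0.0024, 0.157]
orientation: [[-0.042, 0.999, -0.002], [0.999, 0.042, -0.001], [-0.0, -0.002, -1.0]]
ft_force: [-0.1, -0.4, 0.4]
opening: 0.0853
grasp_force: 0.0
```

Run:
```python
from h import *
st(); c=arm.read_camera("wrist"); cv2.imwrite("pics/w1.png",c["color"])
print(proj(c,[[.5485,.0025,.045],[.6184,.0055,.045],arm.state()["tcp_pos"]]))
R=np.array(c["R"]);print(-R.T@np.array(c["t"]),R[2])
```

```text
t 2.15 tcp [0.5478 0.0024 0.157 ] F [-0.14 -0.41  0.38] op 0.0853 g 0.0
[[-0.042, 0.999, -0.002], [0.999, 0.042, -0.001], [-0.0, -0.002, -1.0]] [-0.61  0.32  0.67  1.73 -0.21  1.17  0.16]
[[327.73529722 242.23681167]
 [425.02298285 242.34239445]
 [321.81317848 308.2845691 ]]
[0.54490031 0.0701388  0.29265976] [ 0.00877737 -0.26566895 -0.96402436]
```

View pics/w1.png

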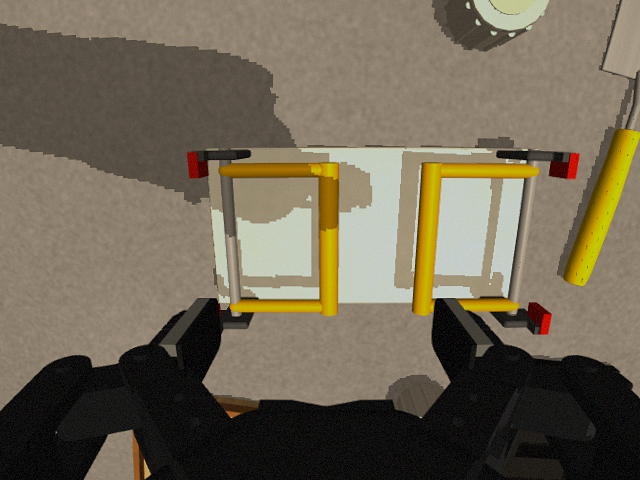

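Call:
play_rows:
  commands: "0.001 0 -0.02 0 0 0 0.4; 0.001 0 -0.05 0 0 0 0.4; 0.001 0 -0.08 0 0 0 0.4; 0.001 0 -0.105 0 0 0 0.4; 0.001 0 -0.122 0 0 0 0.4; 0.001 0 -0.122 0 0 0 1; 0.001 0 -0.122 0 0 0 1; 0.001 0 -0.122 0 0 0 1"

```text
time: 3.2
tcp_pos: [0.5494, 0.0032, 0.0384]
orientation: [[-0.044, 0.999, -0.0], [0.999, 0.044, 0.001], [0.001, -0.0, -1.0]]
ft_force: [-5.0, 0.5, 4.7]
opening: 0.0119
grasp_force: 58.6
```

Call:
play_rows:
  commands: "0 0 0 0 0 0 1; 0 0 0 0 0 0 1; 0 0 0 0 0 0 1"

```text
time: 3.58
tcp_pos: [0.5494, 0.0032, 0.0384]
orientation: [[-0.044, 0.999, -0.0], [0.999, 0.044, 0.001], [0.001, 0.0, -1.0]]
ft_force: [-5.5, 0.2, 6.2]
opening: 0.0119
grasp_force: 58.8
```

Call:
play_rows:
  commands: "-0.0017 0 0.0153 0 0 0 1; -0.0067 -0.0003 0.0298 0 0 0 1; -0.0147 -0.0006 0.0429 0 0 0 1; -0.0254 -0.0011 0.0539 0 0 0 1; -0.0382 -0.0017 0.0624 0 0 0 1; -0.0526 -0.0023 0.0678 0 0 0 1; -0.0678 -0.003 0.07 0 0 0 1; -0.0818 -0.0036 0.069 0 0 0 1"

```text
time: 4.58
tcp_pos: [0.4751, -0.0002, 0.1135]
orientation: [[-0.044, 0.999, 0.018], [0.999, 0.044, 0.004], [0.003, 0.018, -1.0]]
ft_force: [0.1, -1.9, 24.5]
opening: 0.0113
grasp_force: 66.3
```

Call:
play_rows:
  commands: "0 0 0 0 0 0 1; 0 0 0 0 0 0 0.5; 0 0 0 0 0 0 0.5; 0 0 0 0 0 0 0.5; 0 0 0.03 0 0 0 0.5; 0 0 0.06 0 0 0 0.5"

```text
time: 5.32
tcp_pos: [0.4669, -0.0006, 0.1665]
orientation: [[-0.044, 0.999, -0.002], [0.999, 0.044, -0.001], [-0.001, -0.002, -1.0]]
ft_force: [0.3, -0.2, 0.1]
opening: 0.0427
grasp_force: 0.0
```

Run:
```python
from h import *
st(); c=arm.read_camera("scene"); cv2.imwrite("pics/s1.png",cv2.resize(c["color"][140:320,200:440],None,fx=2.5,fy=2.5))
print(proj(c,[[.465,-.0015,.1136],[.5485,.0025,.045]]))
```

```text
t 5.33 tcp [ 0.4669 -0.0006  0.1665] F [ 0.29 -0.18  0.07] op 0.0427 g 0.0
[[-0.044, 0.999, -0.002], [0.999, 0.044, -0.001], [-0.001, -0.002, -1.0]] [-0.71  0.1   0.7   1.91 -0.07  1.15  0.05]
[[283.57692147 188.8033536 ]
 [313.50455407 225.98519733]]
```

View pics/s1.png

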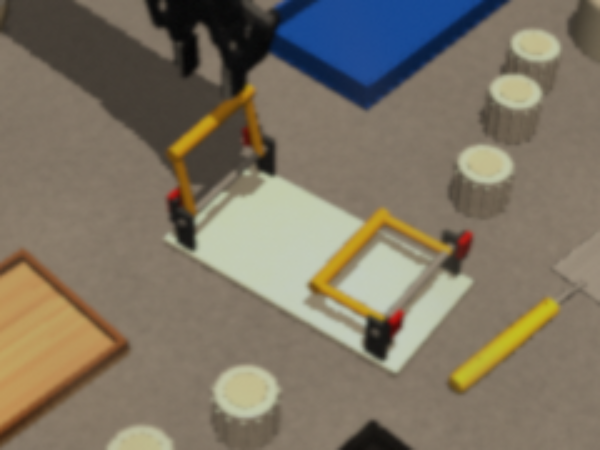

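Call:
play_rows:
  commands: "0.05 0.002 0.01 0 0 0 0.4; 0.1 0.004 0.01 0 0 0 0.4; 0.152 0.006 0 0 0 0 0.4; 0.152 0.006 -0.04 0 0 0 0.4; 0.152 0.006 -0.08 0 0 0 0.4; 0.152 0.006 -0.11 0 0 0 0.4; 0.152 0.006 -0.131 0 0 0 0.4; 0.152 0.006 -0.131 0 0 0 0.4"

```text
time: 6.38
tcp_pos: [0.6185, 0.0056, 0.0336]
orientation: [[-0.044, 0.999, -0.003], [0.999, 0.044, -0.0], [-0.0, -0.003, -1.0]]
ft_force: [-0.5, -0.1, 0.7]
opening: 0.0511
grasp_force: 0.0
```

Call:
play_rows:
  commands: "0 0 0 0 0 0 1; 0 0 0 0 0 0 1; 0 0 0 0 0 0 1; 0 0 0 0 0 0 1; 0 0 0 0 0 0 1"

```text
time: 7.0
tcp_pos: [0.6194, 0.0055, 0.0368]
orientation: [[-0.044, 0.999, -0.0], [0.999, 0.044, 0.001], [0.001, -0.0, -1.0]]
ft_force: [-6.1, -0.0, 8.6]
opening: 0.0119
grasp_force: 58.5
```

Call:
play_rows:
  commands: "0.0017 0 0.0153 0 0 0 1; 0.0067 0.0003 0.0298 0 0 0 1; 0.0147 0.0006 0.0429 0 0 0 1; 0.0254 0.0011 0.0539 0 0 0 1; 0.0382 0.0017 0.0624 0 0 0 1; 0.0526 0.0023 0.0678 0 0 0 1; 0.0678 0.003 0.07 0 0 0 1; 0.0818 0.0036 0.069 0 0 0 1"

```text
time: 8.0
tcp_pos: [0.7031, 0.009, 0.1088]
orientation: [[-0.044, 0.999, 0.004], [0.999, 0.044, 0.001], [0.0, 0.004, -1.0]]
ft_force: [-7.2, -0.0, 7.4]
opening: 0.0118
grasp_force: 60.6
```

Call:
play_rows:
  commands: "0 0 0 0 0 0 1; 0 0 0 0 0 0 0.5; 0 0 0 0 0 0 0.5; 0 0 0 0 0 0 0.5; 0 0 0.03 0 0 0 0.5; 0 0 0.06 0 0 0 0.5; 0 0 0.09 0 0 0 0.3; 0 0 0.09 0 0 0 0.3"

```text
time: 9.0
tcp_pos: [0.7029, 0.0088, 0.1974]
orientation: [[-0.044, 0.999, 0.005], [0.999, 0.044, -0.0], [-0.0, 0.005, -1.0]]
ft_force: [-0.6, -0.1, 0.0]
opening: 0.0597
grasp_force: 0.0
```

Run:
```python
from m import *
s=st(); c=arm.read_camera("scene"); cv2.imwrite("pics/s2.png",cv2.resize(c["color"][140:320,200:440],None,fx=2.5,fy=2.5))
print(proj(c,[[.465,-.0015,.1136],[.702,.009,.1136]]))
```

```text
t 9.0 tcp [0.7029 0.0088 0.1974] F [-0.57 -0.11  0.02] op 0.0597 g 0.0
[[-0.044, 0.999, 0.005], [0.999, 0.044, -0.0], [-0.0, 0.005, -1.0]] [-0.44  0.64  0.66  1.21 -0.38  1.41  0.22]
[[283.57692147 188.8033536 ]
 [373.16911764 235.8454842 ]]
```

View pics/s2.png

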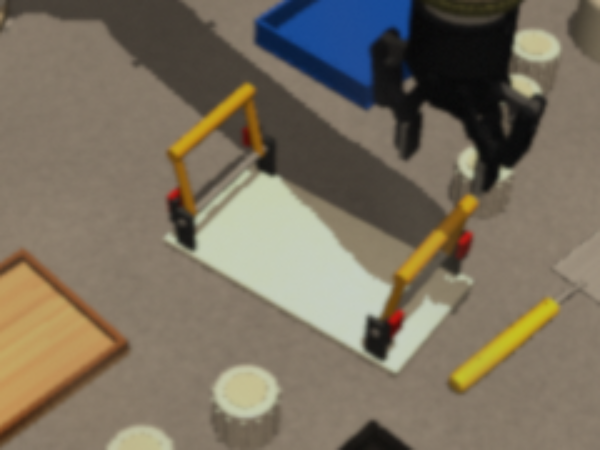

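Call:
play_rows:
  commands: "-0.03 -0.036 0 0 0 -9.9 0; -0.06 -0.072 0 0 0 -19.7 0; -0.09 -0.108 0 0 0 -29.6 0; -0.12 -0.144 0 0 0 -39.5 0; -0.15 -0.18 0 0 0 -49.4 0; -0.18 -0.216 0 0 0 -59.2 0; -0.21 -0.252 0 0 0 -69.1 0; -0.24 -0.29 0 0 0 -79 0"

```text
time: 10.05
tcp_pos: [0.4601, -0.2811, 0.1932]
orientation: [[0.973, 0.229, -0.001], [0.229, -0.973, 0.001], [-0.001, -0.001, -1.0]]
ft_force: [0.3, -0.1, -0.1]
opening: 0.0852
grasp_force: 0.0
```

Call:
play_rows:
  commands: "-0.0336 -0.042 0 0 0 -9.9 0; -0.0336 -0.042 0 0 0 -19.7 0; -0.0336 -0.042 -0.04 0 0 -19.7 0; -0.0336 -0.042 -0.08 0 0 -19.7 0; -0.0336 -0.042 -0.08 0 0 -19.7 0; -0.0336 -0.042 -0.08 0 0 -19.7 0"

```text
time: 10.8
tcp_pos: [0.428, -0.3233, 0.1152]
orientation: [[0.994, -0.108, 0.0], [-0.108, -0.994, -0.001], [0.0, 0.001, -1.0]]
ft_force: [0.9, -1.0, 1.0]
opening: 0.0853
grasp_force: 0.0
```

Run:
```python
from m import *
s=st(); c=arm.read_camera("wrist"); im=c["color"]; cv2.imwrite("pics/w2.png",im)
print(proj(c,[[.4293,-.3238,.058],s["tcp_pos"]]))
h=cv2.cvtColor(im,cv2.COLOR_BGR2HSV); H,S,V=[h[...,i].astype(int) for i in range(3)]
```

```text
t 10.8 tcp [ 0.428  -0.3233  0.1152] F [ 0.86 -1.02  0.96] op 0.0853 g 0.0
[[0.994, -0.108, 0.0], [-0.108, -0.994, -0.001], [0.0, 0.001, -1.0]] [-0.27  0.5   1.12  1.82 -0.49  1.14 -0.67]
[[327.34067193 263.64885185]
 [327.05251833 311.00279114]]
```

View pics/w2.png

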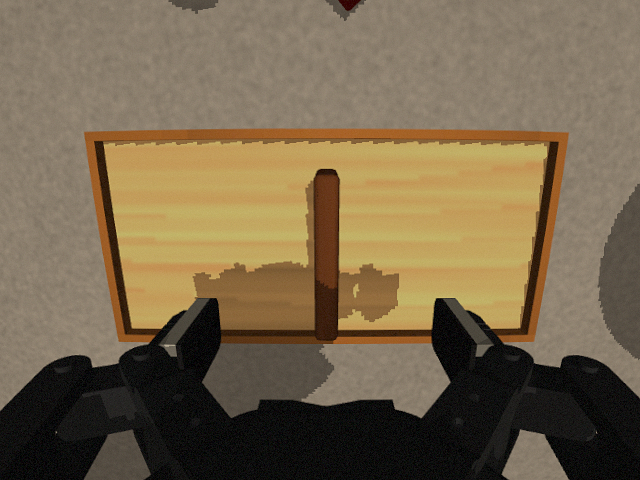

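Call:
play_rows:
  commands: "0.001 0 -0.03 0 0 0 0.3; 0.001 0 -0.06 0 0 0 0.4; 0.001 0 -0.083 0 0 0 0.5; 0.001 0 -0.083 0 0 0 1; 0.001 0 -0.083 0 0 0 1; 0.001 0 -0.083 0 0 0 1; 0.001 0 -0.083 0 0 0 1; 0.001 0 -0.083 0 0 0 1"

```text
time: 11.85
tcp_pos: [0.4297, -0.3234, 0.0328]
orientation: [[0.994, -0.108, 0.002], [-0.108, -0.994, -0.001], [0.002, 0.001, -1.0]]
ft_force: [-0.7, 2.1, 6.9]
opening: 0.0132
grasp_force: 60.0
```

Call:
play_rows:
  commands: "0 0 0.03 0 0 0 1; 0 0 0.06 0 0 0 1; 0 0 0.1 0 0 0 1; 0 0 0.15 0 0 0 1; 0 0 0.19 0 0 0 1; 0 0 0.19 0 0 0 1"

```text
time: 12.6
tcp_pos: [0.4299, -0.324, 0.2244]
orientation: [[0.994, -0.108, 0.005], [-0.108, -0.994, -0.002], [0.005, 0.002, -1.0]]
ft_force: [0.2, 0.6, -3.4]
opening: 0.0135
grasp_force: 59.2
```

Call:
play_rows:
  commands: "0.015 0.033 0 0 0 9.9 1; 0.031 0.066 0 0 0 19.7 1; 0.046 0.098 0 0 0 29.6 1; 0.061 0.131 0 0 0 39.5 1; 0.077 0.164 0 0 0 49.4 1; 0.092 0.197 0 0 0 59.2 1; 0.108 0.23 0 0 0 69.1 1; 0.123 0.262 0 0 0 79 1"

```text
time: 13.6
tcp_pos: [0.5516, -0.0593, 0.2198]
orientation: [[0.29, 0.957, -0.002], [0.957, -0.29, 0.001], [-0.0, -0.002, -1.0]]
ft_force: [0.0, -0.0, -3.2]
opening: 0.0134
grasp_force: 59.3
```

Call:
play_rows:
  commands: "0.015 0.033 0 0 0 9.9 1; 0.0306 0.066 0 0 0 19.7 1; 0.0306 0.066 0 0 0 19.7 1; 0.0306 0.066 -0.03 0 0 19.7 1; 0.0306 0.066 -0.03 0 0 19.7 1; 0.0306 0.066 -0.03 0 0 19.7 1"

```text
time: 14.35
tcp_pos: [0.5823, 0.0046, 0.1916]
orientation: [[-0.043, 0.999, -0.0], [0.999, 0.043, -0.0], [-0.0, -0.0, -1.0]]
ft_force: [0.5, 0.6, -3.2]
opening: 0.013
grasp_force: 59.3
```

Run:
```python
from m import *
s=st(); c=arm.read_camera("scene"); cv2.imwrite("pics/s3.png",cv2.resize(c["color"][100:340,180:480],None,fx=2,fy=2))
```

```text
t 14.35 tcp [0.5823 0.0046 0.1916] F [ 0.52  0.56 -3.16] op 0.013 g 59.27033543586731
[[-0.043, 0.999, -0.0], [0.999, 0.043, -0.0], [-0.0, -0.0, -1.0]] [-0.64  0.39  0.76  1.59 -0.27  1.28  0.2 ]
```

View pics/s3.png

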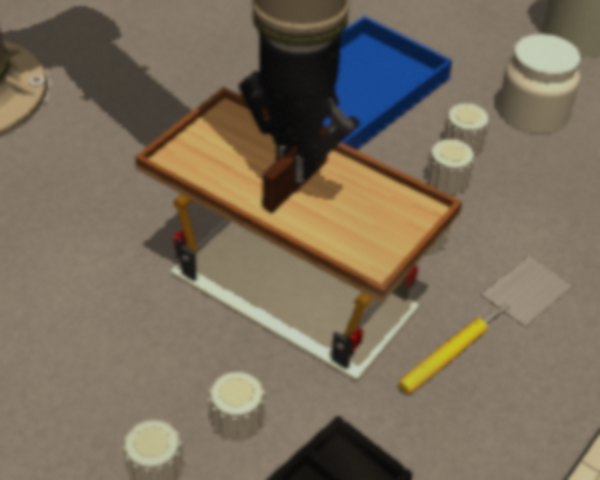

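Call:
play_rows:
  commands: "0.001 0 -0.015 0 0 0 1; 0.001 0 -0.028 0 0 0 1; 0.001 0 -0.034 0 0 0 1; 0.001 0 -0.037 0 0 0 1; 0.001 0 -0.0375 0 0 0 1; 0.001 0 -0.0375 0 0 0 1; 0.001 0 -0.0375 0 0 0 1"

```text
time: 15.28
tcp_pos: [0.5837, 0.0052, 0.1541]
orientation: [[-0.044, 0.999, 0.001], [0.999, 0.044, 0.0], [0.0, 0.001, -1.0]]
ft_force: [0.1, 0.6, -3.3]
opening: 0.0131
grasp_force: 59.4
```

Call:
play_rows:
  commands: "0 0 -0.002 0 0 0 1; 0 0 -0.003 0 0 0 1; 0 0 -0.003 0 0 0 1"

```text
time: 15.65
tcp_pos: [0.584, 0.0052, 0.1533]
orientation: [[-0.044, 0.999, 0.002], [0.999, 0.044, 0.002], [0.001, 0.002, -1.0]]
ft_force: [-9.2, 1.0, 16.3]
opening: 0.0135
grasp_force: 62.3
```

Call:
play_rows:
  commands: "0 0 0.0022 0 0 0 1; 0 0 0.0022 0 0 0 0.7; 0 0 0.0022 0 0 0 0.3; 0 0 0.0022 0 0 0 0.3; 0 0 0.03 0 0 0 0.3; 0 0 0.06 0 0 0 0.3; 0 0 0.1 0 0 0 0; 0 0 0.1 0 0 0 0"

```text
time: 16.65
tcp_pos: [0.5852, 0.0047, 0.2541]
orientation: [[-0.044, 0.999, 0.006], [0.999, 0.044, 0.001], [0.0, 0.006, -1.0]]
ft_force: [0.8, -0.3, 0.3]
opening: 0.0851
grasp_force: 0.0
```

```bash
cat > look.py <<'E'
from m import *
c=arm.read_camera("top"); im=c["color"]; h=cv2.cvtColor(im,cv2.COLOR_BGR2HSV); H,S,V=[h[...,i].astype(int) for i in range(3)]
w=(S<90)&(V>130)
for m,s,ce in blobs(w,150):
    if s[4]<400 and 14<s[2]<24: print("cast",np.round(ce,1),*wrect(c,m,0.05)[:2], "on tray z:",np.round(ray(c,[ce],0.178)[0,:2]*1000))
wo=(H>5)&(H<28)&(S>80); wo[265:]&=True
for m,s,ce in blobs(wo,1500): print("tray",s,wrect(c,m,0.138))
st()
E
python3 look.py
python3 - <<'E'
from m import *
c=arm.read_camera("scene"); cv2.imwrite("pics/s4.png",cv2.resize(c["color"][60:340,180:480],None,fx=2,fy=2))
E
```

```text
cast [248.  221.4] [654.3 170.5] [47.1 46.7] on tray z: [637. 155.]
cast [379.7 224.2] [ 648.6 -172. ] [46.8 47.2] on tray z: [ 632. -158.]
cast [206.4 233.8] [619.8 278.4] [46.8 46.7] on tray z: [606. 252.]
cast [417.2 234. ] [ 623.2 -268. ] [47.  46.9] on tray z: [ 609. -246.]
cast [177.4 242.6] [596.1 352.9] [46.7 46.6] on tray z: [585. 321.]
tray [ 543  386   83   94 7347] (array([ 142.1, -645.7]), array([192.9, 216.1]), 89.8)
t 16.7 tcp [0.5843 0.005  0.2521] F [ 0.33 -0.2  -0.33] op 0.0853 g 0.0
[[-0.044, 0.999, 0.003], [0.999, 0.044, 0.0], [0.0, 0.003, -1.0]] [-0.65  0.35  0.78  1.5  -0.25  1.39  0.18]
```

View pics/s4.png

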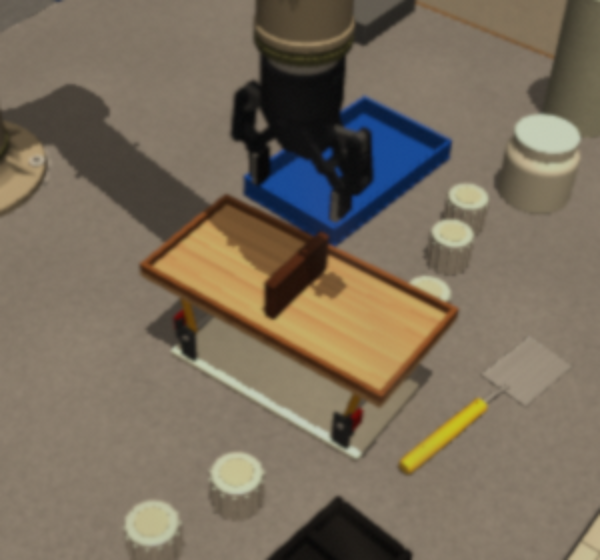

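Call:
play_rows:
  commands: "0.018 0.042 0 0 0 0 0; 0.036 0.084 0 0 0 0 0; 0.054 0.126 0 0 0 0 0; 0.07 0.1655 0 0 0 0 0; 0.07 0.1655 -0.06 0 0 0 0; 0.07 0.1655 -0.12 0 0 0 0; 0.07 0.1655 -0.17 0 0 0 0; 0.07 0.1655 -0.2 0 0 0 0"

```text
time: 17.75
tcp_pos: [0.6509, 0.1702, 0.0458]
orientation: [[-0.044, 0.999, -0.006], [0.999, 0.044, -0.002], [-0.002, -0.006, -1.0]]
ft_force: [0.1, 0.3, 0.7]
opening: 0.0852
grasp_force: 0.0
```

Call:
play_rows:
  commands: "0 0 -0.02 0 0 0 0; 0 0 -0.032 0 0 0 0; 0 0 -0.032 0 0 0 1; 0 0 -0.032 0 0 0 1; 0 0 -0.032 0 0 0 1; 0 0 -0.032 0 0 0 1; 0 0 -0.032 0 0 0 1"

```text
time: 18.62
tcp_pos: [0.6545, 0.1708, 0.0203]
orientation: [[-0.044, 0.999, 0.002], [0.999, 0.044, 0.001], [0.001, 0.002, -1.0]]
ft_force: [-1.0, 0.3, 6.3]
opening: 0.0549
grasp_force: 64.2
```

Call:
play_rows:
  commands: "0 0 0.04 0 0 0 1; 0 0 0.08 0 0 0 1; 0 0 0.13 0 0 0 1; 0 0 0.17 0 0 0 1; 0 0 0.2 0 0 0 1; 0 0 0.2 0 0 0 1; 0 0 0.2 0 0 0 1; 0 0 0.2 0 0 0 1"

```text
time: 19.62
tcp_pos: [0.6526, 0.1708, 0.2165]
orientation: [[-0.044, 0.999, -0.003], [0.999, 0.044, -0.001], [-0.001, -0.003, -1.0]]
ft_force: [-0.1, 0.5, -3.0]
opening: 0.0547
grasp_force: 64.5
```

```bash
python3 look.py; python3 -c "
from h import *
c=arm.read_camera('top')
F=[]
for i in range(4): F.append(arm.state()['ft_force'][2]); arm.read_camera('top')
print(F)"
```

```text
cast [256.  173.8] [780.9 157.1] [52.  58.3] on tray z: [751. 138.]
cast [379.8 224.1] [ 648.6 -172. ] [46.8 47.2] on tray z: [ 632. -158.]
cast [417.2 234. ] [ 623.2 -268. ] [47.  46.9] on tray z: [ 609. -247.]
cast [617.6 238.9] [ 605.5 -800.1] [83.9 51.2] on tray z: [ 600. -726.]
cast [176.  242.6] [595.9 358. ] [46.7 36.2] on tray z: [585. 324.]
tray [ 278  174   67  138 8155] (array([594.8,   6.2]), array([336.3, 153. ]), 2.3)
tray [ 543  386   83   94 7344] (array([ 142.2, -646. ]), array([193.3, 215.9]), 89.7)
t 19.68 tcp [0.6528 0.1707 0.2168] F [-0.35 -0.1  -1.81] op 0.0547 g 64.47765827178955
[[-0.044, 0.999, -0.003], [0.999, 0.044, -0.001], [-0.001, -0.003, -1.0]] [-0.73  0.58  0.69  1.27 -0.36  1.42 -0.02]
[np.float64(-3.187612751640273), np.float64(-3.3263839200663), np.float64(-3.576048966624344), np.float64(-3.7889992741658243)]
```

Call:
play_rows:
  commands: "0.002 -0.03 0 0 0 0 1; 0.004 -0.06 0 0 0 0 1; 0.006 -0.09 0 0 0 0 1; 0.008 -0.129 0 0 0 0 1; 0.008 -0.129 -0.03 0 0 0 1; 0.008 -0.129 -0.055 0 0 0 1; 0.008 -0.129 -0.055 0 0 0 1; 0.008 -0.129 -0.055 0 0 0 1"

```text
time: 20.92
tcp_pos: [0.6621, 0.0417, 0.165]
orientation: [[-0.044, 0.999, 0.001], [0.999, 0.044, -0.0], [-0.0, 0.001, -1.0]]
ft_force: [1.0, -0.0, -2.4]
opening: 0.0548
grasp_force: 64.5
```

```bash
python3 -c "
from h import *
F=[]
for i in range(5): F.append(arm.state()['ft_force'][2]); arm.read_camera('top')
print(np.round(F,2)); st()"
```

```text
[-2.41 -2.97 -2.58 -2.46 -2.73]
t 21.18 tcp [0.662  0.0417 0.1648] F [ 0.76  0.35 -3.36] op 0.0545 g 64.54181671142578
[[-0.044, 0.999, 0.001], [0.999, 0.044, 0.0], [0.0, 0.001, -1.0]] [-0.57  0.59  0.7   1.39 -0.38  1.31  0.19]
```

Call:
play_rows:
  commands: "0 0 -0.008 0 0 0 1; 0 0 -0.012 0 0 0 1; 0 0 -0.0145 0 0 0 1; 0 0 -0.0145 0 0 0 1"

```text
time: 21.68
tcp_pos: [0.6615, 0.0416, 0.1492]
orientation: [[-0.044, 0.999, -0.0], [0.999, 0.044, -0.0], [-0.0, -0.0, -1.0]]
ft_force: [0.3, -0.7, -3.4]
opening: 0.0548
grasp_force: 65.0
```

Call:
play_rows:
  commands: "0 0 -0.001 0 0 0 1; 0 0 -0.001 0 0 0 0.26; 0 0 -0.001 0 0 0 0.26; 0 0 -0.001 0 0 0 0.26; 0 0 0.02 0 0 0 0.26; 0 0 0.05 0 0 0 0.26; 0 0 0.09 0 0 0 0.2; 0 -0.04 0.1 0 0 0 0"

```text
time: 22.68
tcp_pos: [0.6631, 0.0057, 0.2521]
orientation: [[-0.051, 0.999, 0.004], [0.999, 0.051, 0.002], [0.002, 0.004, -1.0]]
ft_force: [0.9, -1.6, -0.3]
opening: 0.084
grasp_force: 0.0
```

Call:
play_rows:
  commands: "-0.003 -0.04 0 0 0 0 0; -0.006 -0.08 0 0 0 0 0; -0.01 -0.13 0 0 0 0 0; -0.0134 -0.1737 0 0 0 0 0; -0.0134 -0.1737 -0.06 0 0 0 0; -0.0134 -0.1737 -0.12 0 0 0 0; -0.0134 -0.1737 -0.17 0 0 0 0; -0.0134 -0.1737 -0.19 0 0 0 0"

```text
time: 23.68
tcp_pos: [0.6465, -0.1712, 0.056]
orientation: [[-0.044, 0.999, -0.005], [0.999, 0.044, 0.001], [0.001, -0.005, -1.0]]
ft_force: [-0.8, -1.0, -0.0]
opening: 0.0855
grasp_force: 0.0
```

```bash
python3 look.py
```

```text
cast [206.5 233.9] [619.8 278.4] [46.8 46.7] on tray z: [606. 252.]
cast [418.8 235. ] [ 619.7 -274.1] [36.2 48.8] on tray z: [ 607. -250.]
cast [177.5 242.6] [596.8 351.8] [46.9 47.4] on tray z: [585. 320.]
tray [ 278  173   66  139 6668] (array([596.1,   5.7]), array([338.9, 153.7]), 2.6)
tray [ 543  386   83   94 7350] (array([ 142. , -645.6]), array([192.8, 216.2]), 89.9)
t 23.73 tcp [ 0.6462 -0.1712  0.0551] F [-0.75  0.33 -1.02] op 0.0855 g 0.0
[[-0.044, 0.999, -0.005], [0.999, 0.044, 0.001], [0.001, -0.005, -1.0]] [-0.23  0.71  0.68  1.47 -0.47  1.13  0.57]
```

Call:
play_rows:
  commands: "0.001 0 -0.02 0 0 0 0; 0.001 0 -0.033 0 0 0 0; 0.001 0 -0.033 0 0 0 1; 0.001 0 -0.033 0 0 0 1; 0.001 0 -0.033 0 0 0 1; 0.001 0 -0.033 0 0 0 1; 0.001 0 -0.033 0 0 0 1"

```text
time: 24.6
tcp_pos: [0.6499, -0.1723, 0.0275]
orientation: [[-0.044, 0.999, 0.002], [0.999, 0.044, -0.0], [-0.0, 0.002, -1.0]]
ft_force: [0.9, -0.0, 5.6]
opening: 0.0545
grasp_force: 64.0
```

Call:
play_rows:
  commands: "0 0 0.04 0 0 0 1; 0 0 0.08 0 0 0 1; 0 0 0.13 0 0 0 1; 0 0 0.17 0 0 0 1; 0 0 0.2 0 0 0 1; 0 0 0.2 0 0 0 1; 0 0 0.2 0 0 0 1; 0 0 0.2 0 0 0 1"

```text
time: 25.6
tcp_pos: [0.6485, -0.1716, 0.2244]
orientation: [[-0.044, 0.999, -0.003], [0.999, 0.044, 0.001], [0.001, -0.003, -1.0]]
ft_force: [0.9, 0.2, -1.2]
opening: 0.0544
grasp_force: 63.8
```

```bash
cat > wt.py <<'E'
from h import *
F=[]
for i in range(7): arm.read_camera('top'); F.append(arm.state()['ft_force'][2])
print(np.round(F,2),np.mean(F)); st()
E
python3 wt.py; python3 look.py
```

```text
[-1.78 -1.09 -1.44 -1.27 -1.17 -1.85 -1.06] -1.3808273441798202
t 25.95 tcp [ 0.6491 -0.172   0.226 ] F [-0.64 -0.49 -1.06] op 0.0547 g 63.795011043548584
[[-0.044, 0.999, -0.0], [0.999, 0.044, 0.0], [0.0, -0.0, -1.0]] [-0.25  0.58  0.75  1.27 -0.38  1.44  0.51]
cast [206.4 233.8] [619.8 278.4] [46.8 46.7] on tray z: [606. 252.]
cast [617.2 239.1] [ 604.2 -803.8] [86.5 58.5] on tray z: [ 600. -725.]
cast [177.4 242.6] [596.1 352.9] [46.7 46.6] on tray z: [585. 321.]
tray [ 278  174   67  138 7148] (array([595. ,   5.2]), array([336.5, 154.7]), 2.5)
tray [ 543  386   83   94 7342] (array([ 142.1, -645.8]), array([193.1, 216. ]), 89.8)
t 26.0 tcp [ 0.6491 -0.172   0.2262] F [ 0.58  0.6  -1.41] op 0.0542 g 63.79530072212219
[[-0.044, 0.999, -0.0], [0.999, 0.044, 0.0], [0.0, -0.0, -1.0]] [-0.25  0.58  0.75  1.27 -0.38  1.44  0.51]
```

Call:
play_rows:
  commands: "-0.0235 0.0417 0.01 0 0 0 1; -0.047 0.0834 0.01 0 0 0 1; -0.0705 0.125 0.01 0 0 0 1; -0.094 0.167 0.01 0 0 0 1; -0.1175 0.2085 0.01 0 0 0 1; -0.141 0.25 0.01 0 0 0 1; -0.1645 0.292 0.01 0 0 0 1; -0.188 0.3336 0.01 0 0 0 1"

```text
time: 27.0
tcp_pos: [0.4603, 0.1628, 0.2366]
orientation: [[-0.044, 0.999, 0.001], [0.999, 0.044, 0.001], [0.001, 0.001, -1.0]]
ft_force: [-0.8, 0.9, -0.8]
opening: 0.0545
grasp_force: 64.0
```

Call:
play_rows:
  commands: "-0.0235 0.0417 -0.01 0 0 0 1; -0.047 0.0834 -0.05 0 0 0 1; -0.047 0.0834 -0.1 0 0 0 1; -0.047 0.0834 -0.14 0 0 0 1; -0.047 0.0834 -0.17 0 0 0 1; -0.047 0.0834 -0.17 0 0 0 1; -0.047 0.0834 -0.17 0 0 0 1"

```text
time: 27.88
tcp_pos: [0.415, 0.2453, 0.0676]
orientation: [[-0.044, 0.999, 0.001], [0.999, 0.044, 0.001], [0.001, 0.001, -1.0]]
ft_force: [0.4, 0.0, -0.2]
opening: 0.0547
grasp_force: 64.0
```

```bash
python3 look.py
python3 - <<'E'
from m import *
c=arm.read_camera("scene"); cv2.imwrite("pics/s5.png",cv2.resize(c["color"][60:340,180:480],None,fx=2,fy=2))
E
```

```text
cast [206.5 233.9] [619.8 278.4] [46.8 46.7] on tray z: [606. 252.]
cast [417.2 234. ] [ 623.2 -268. ] [47.  46.9] on tray z: [ 609. -246.]
cast [177.4 242.6] [596.8 351.8] [46.9 47.4] on tray z: [585. 320.]
tray [ 278  173   68  139 7701] (array([596.1,   6. ]), array([338.8, 153.2]), 2.5)
tray [ 543  386   83   94 7341] (array([ 142. , -645.4]), array([193.3, 216.1]), 89.8)
t 27.93 tcp [0.4152 0.2456 0.0679] F [ 0.15 -0.27 -1.61] op 0.0548 g 64.00639057159424
[[-0.044, 0.999, 0.002], [0.999, 0.044, 0.002], [0.002, 0.002, -1.0]] [-1.09  0.27  0.56  1.99 -0.18  0.93 -0.4 ]
```

View pics/s5.png

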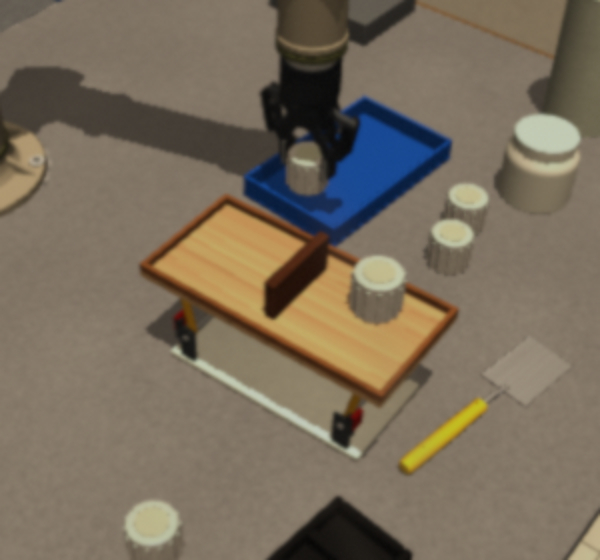

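Call:
play_rows:
  commands: "0 0 -0.015 0 0 0 1; 0 0 -0.028 0 0 0 1; 0 0 -0.034 0 0 0 1; 0 0 -0.035 0 0 0 1; 0 0 -0.035 0 0 0 1"

```text
time: 28.6
tcp_pos: [0.4133, 0.2446, 0.0323]
orientation: [[-0.044, 0.999, -0.003], [0.999, 0.044, 0.0], [0.0, -0.003, -1.0]]
ft_force: [-11.8, -6.0, 27.2]
opening: 0.0546
grasp_force: 67.1
```

Call:
play_rows:
  commands: "0 0 0.0018 0 0 0 1; 0 0 0.0018 0 0 0 0.26; 0 0 0.0018 0 0 0 0.26; 0 0 0.0018 0 0 0 0.26; 0 0 0.03 0 0 0 0.26; 0 0 0.08 0 0 0 0.2; 0 0 0.12 0 0 0 0; 0 0 0.12 0 0 0 0"

```text
time: 29.6
tcp_pos: [0.416, 0.2462, 0.1543]
orientation: [[-0.044, 0.999, 0.004], [0.999, 0.044, 0.005], [0.004, 0.005, -1.0]]
ft_force: [0.3, -0.3, -0.3]
opening: 0.0853
grasp_force: 0.0
```

Call:
play_rows:
  commands: "0.045 0.027 0 0 0 3 0; 0.09 0.054 0 0 0 6 0; 0.135 0.081 0 0 0 9 0; 0.182 0.1075 0 0 0 12.5 0; 0.182 0.1075 -0.04 0 0 12.5 0; 0.182 0.1075 -0.08 0 0 12.5 0; 0.182 0.1075 -0.1 0 0 12.5 0; 0.182 0.1075 -0.1 0 0 12.5 0"

```text
time: 30.6
tcp_pos: [0.5949, 0.3519, 0.0492]
orientation: [[-0.259, 0.966, -0.003], [0.966, 0.259, -0.002], [-0.001, -0.004, -1.0]]
ft_force: [-0.2, -0.7, -0.2]
opening: 0.0856
grasp_force: 0.0
```

```bash
python3 look.py
python3 - <<'E'
from m import *
c=arm.read_camera("wrist"); cv2.imwrite("pics/w3.png",c["color"]); print(proj(c,[[.5963,.3525,.05]]))
E
```

```text
cast [206.5 233.8] [619.8 278.4] [46.8 46.7] on tray z: [606. 252.]
cast [417.1 234.1] [ 623.2 -268. ] [47. 47.] on tray z: [ 609. -246.]
cast [200.6 315.7] [409.3 287.3] [45.6 48.8] on tray z: [414. 261.]
tray [ 278  173   67  139 7699] (array([596. ,   6.1]), array([338.5, 153.2]), 2.2)
tray [ 543  386   83   94 7351] (array([ 142.2, -645.7]), array([193.3, 215.9]), 89.7)
t 30.65 tcp [0.5961 0.3524 0.0513] F [0.58 0.22 1.35] op 0.0855 g 0.0
[[-0.259, 0.966, -0.0], [0.966, 0.259, -0.0], [-0.0, -0.001, -1.0]] [-0.9   0.71  0.5   1.4  -0.35  1.13 -0.09]
[[326.82261031 312.23963732]]
```

View pics/w3.png

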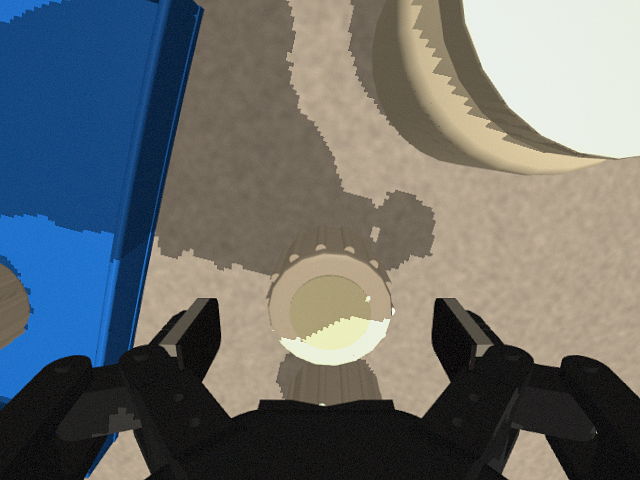

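Call:
play_rows:
  commands: "0 0 -0.02 0 0 0 0; 0 0 -0.027 0 0 0 0; 0 0 -0.027 0 0 0 1; 0 0 -0.027 0 0 0 1; 0 0 -0.027 0 0 0 1; 0 0 -0.027 0 0 0 1; 0 0 -0.027 0 0 0 1"

```text
time: 31.58
tcp_pos: [0.5966, 0.3527, 0.0251]
orientation: [[-0.259, 0.966, 0.001], [0.966, 0.259, 0.001], [0.0, 0.001, -1.0]]
ft_force: [-0.5, -0.6, 5.6]
opening: 0.0541
grasp_force: 63.8
```

Call:
play_rows:
  commands: "0 0 0.04 0 0 0 1; 0 0 0.08 0 0 0 1; 0 0 0.13 0 0 0 1; 0 0 0.17 0 0 0 1; 0 0 0.2 0 0 0 1; 0 0 0.2 0 0 0 1; 0 0 0.2 0 0 0 1; 0 0 0.2 0 0 0 1"

```text
time: 32.58
tcp_pos: [0.5953, 0.3523, 0.2221]
orientation: [[-0.259, 0.966, -0.003], [0.966, 0.259, -0.002], [-0.001, -0.003, -1.0]]
ft_force: [0.0, -0.4, -1.6]
opening: 0.0545
grasp_force: 63.8
```

```bash
python3 wt.py; python3 look.py
```

```text
[-1.16 -1.92 -1.4  -2.1  -0.98 -1.   -1.33] -1.4136082223534463
t 32.92 tcp [0.5961 0.3525 0.2241] F [ 0.28  0.48 -1.33] op 0.0547 g 63.76339673995972
[[-0.259, 0.966, -0.0], [0.966, 0.259, -0.0], [-0.0, -0.0, -1.0]] [-0.91  0.59  0.55  1.19 -0.3   1.44 -0.14]
cast [ 72.4 232.3] [622.1 625.7] [109.7  23.9] on tray z: [608. 571.]
cast [206.5 233.8] [619.8 278.4] [46.8 46.7] on tray z: [606. 252.]
cast [417.2 234. ] [ 623.2 -268. ] [47.  46.9] on tray z: [ 609. -246.]
cast [200.5 315.7] [409.3 287.2] [45.6 48.7] on tray z: [414. 261.]
tray [ 278  173   67  139 7700] (array([595.9,   6.2]), array([338.8, 153. ]), 2.3)
tray [ 543  386   83   94 7341] (array([ 142.2, -645.6]), array([193.4, 215.9]), 89.7)
t 32.98 tcp [0.5961 0.3525 0.2242] F [ 0.36 -1.05 -0.63] op 0.0547 g 63.76356840133667
[[-0.259, 0.966, -0.0], [0.966, 0.259, -0.0], [0.0, -0.0, -1.0]] [-0.91  0.59  0.55  1.19 -0.3   1.44 -0.14]
```

Call:
play_rows:
  commands: "-0.043 0.018 0 0 0 -3 1; -0.086 0.036 0 0 0 -6 1; -0.129 0.054 0 0 0 -9 1; -0.173 0.072 0 0 0 -12.5 1; -0.173 0.072 -0.06 0 0 -12.5 1; -0.173 0.072 -0.11 0 0 -12.5 1; -0.173 0.072 -0.15 0 0 -12.5 1; -0.173 0.072 -0.18 0 0 -12.5 1"

```text
time: 33.98
tcp_pos: [0.4226, 0.4241, 0.0425]
orientation: [[-0.044, 0.999, -0.001], [0.999, 0.044, -0.001], [-0.001, -0.001, -1.0]]
ft_force: [-0.3, 0.4, -1.0]
opening: 0.0547
grasp_force: 64.0
```

Call:
play_rows:
  commands: "0 0 -0.006 0 0 0 1; 0 0 -0.01 0 0 0 1; 0 0 -0.0125 0 0 0 1; 0 0 -0.0125 0 0 0 1"

```text
time: 34.48
tcp_pos: [0.4235, 0.425, 0.0327]
orientation: [[-0.044, 0.999, 0.001], [0.999, 0.044, 0.001], [0.001, 0.001, -1.0]]
ft_force: [0.8, -0.2, -0.7]
opening: 0.0547
grasp_force: 64.0
```

Call:
play_rows:
  commands: "0 0 -0.0015 0 0 0 1; 0 0 -0.0015 0 0 0 0.26; 0 0 -0.0015 0 0 0 0.26; 0 0 -0.0015 0 0 0 0.26; 0 0 0.03 0 0 0 0.26; 0 0 0.08 0 0 0 0.2; 0 0 0.12 0 0 0 0; 0 0 0.12 0 0 0 0"

```text
time: 35.48
tcp_pos: [0.4249, 0.4259, 0.1558]
orientation: [[-0.044, 0.999, 0.004], [0.999, 0.044, 0.006], [0.005, 0.004, -1.0]]
ft_force: [0.1, -0.2, -0.3]
opening: 0.0857
grasp_force: 0.0
```

Call:
play_rows:
  commands: "0.04 -0.03 0 0 0 0 0; 0.08 -0.06 0 0 0 0 0; 0.12 -0.09 0 0 0 0 0; 0.16 -0.12 0 0 0 0 0; 0.1963 -0.1466 0 0 0 0 0; 0.1963 -0.1466 -0.04 0 0 0 0; 0.1963 -0.1466 -0.08 0 0 0 0; 0.1963 -0.1466 -0.1 0 0 0 0"

```text
time: 36.48
tcp_pos: [0.6177, 0.2772, 0.0482]
orientation: [[-0.044, 0.999, -0.004], [0.999, 0.044, -0.002], [-0.002, -0.004, -1.0]]
ft_force: [-0.1, 0.3, 0.2]
opening: 0.0852
grasp_force: 0.0
```

```bash
python3 look.py
python3 - <<'E'
from m import *
c=arm.read_camera("wrist"); im=c["color"];print(proj(c,[[.6198,.2784,.05]]))
h=cv2.cvtColor(im,cv2.COLOR_BGR2HSV)
cv2.imwrite("pics/w4.png",cv2.resize(im,None,fx=.6,fy=.6))
E
```

```text
cast [417.2 234. ] [ 623.2 -268. ] [47.  46.9] on tray z: [ 609. -246.]
tray [ 278  173   67  139 7701] (array([596.2,   6.2]), array([338.5, 153. ]), 2.5)
tray [ 543  386   83   94 7340] (array([ 141.8, -645.4]), array([216.5, 192.7]), 0.1)
t 36.52 tcp [0.6169 0.2771 0.0465] F [-1.92 -1.46 -1.56] op 0.0856 g 0.0
[[-0.044, 0.999, -0.006], [0.999, 0.044, -0.003], [-0.003, -0.006, -1.0]] [-0.83  0.7   0.55  1.45 -0.39  1.11 -0.17]
[[333.7420675  314.82314223]]
```

View pics/w4.png

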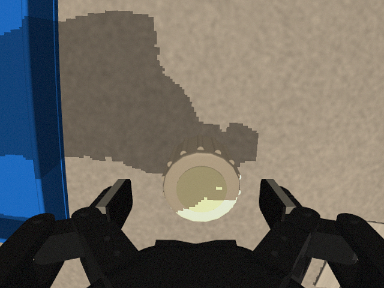

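Casting centred between the fingers (about pixel 335,312 full size). Grasping and weighing it.

Call:
play_rows:
  commands: "0.001 0 -0.02 0 0 0 0; 0.001 0 -0.027 0 0 0 0; 0.001 0 -0.027 0 0 0 1; 0.001 0 -0.027 0 0 0 1; 0.001 0 -0.027 0 0 0 1; 0.001 0 -0.027 0 0 0 1; 0.001 0 -0.027 0 0 0 1"

```text
time: 37.45
tcp_pos: [0.6211, 0.2781, 0.0258]
orientation: [[-0.044, 0.999, 0.002], [0.999, 0.044, 0.001], [0.001, 0.002, -1.0]]
ft_force: [-0.7, 0.6, 5.7]
opening: 0.0547
grasp_force: 64.4
```

Call:
play_rows:
  commands: "0 0 0.04 0 0 0 1; 0 0 0.08 0 0 0 1; 0 0 0.13 0 0 0 1; 0 0 0.17 0 0 0 1; 0 0 0.2 0 0 0 1; 0 0 0.2 0 0 0 1; 0 0 0.2 0 0 0 1; 0 0 0.2 0 0 0 1"

```text
time: 38.45
tcp_pos: [0.6195, 0.2778, 0.2223]
orientation: [[-0.044, 0.999, -0.003], [0.999, 0.044, -0.002], [-0.001, -0.004, -1.0]]
ft_force: [0.2, -0.4, -3.0]
opening: 0.0548
grasp_force: 64.8
```

```bash
python3 wt.py; python3 look.py
```

```text
[-2.51 -4.05 -2.71 -3.31 -3.7  -2.93 -2.81] -3.1463023688028002
t 38.8 tcp [0.6204 0.2779 0.2245] F [ 0.66 -0.21 -2.81] op 0.0545 g 64.74989891052246
[[-0.044, 0.999, -0.0], [0.999, 0.044, -0.0], [-0.0, -0.0, -1.0]] [-0.85  0.57  0.61  1.24 -0.32  1.43 -0.22]
cast [117.  214.6] [669.7 511.9] [111.   25.5] on tray z: [651. 466.]
cast [417.2 234. ] [ 623.2 -268. ] [47.  46.9] on tray z: [ 609. -246.]
tray [ 279  173   66  139 7694] (array([596.3,   6.2]), array([338.4, 153. ]), 2.5)
tray [ 543  386   83   94 7339] (array([ 142.1, -645.8]), array([193. , 215.9]), 89.7)
t 38.85 tcp [0.6204 0.2779 0.2247] F [-0.88  0.17 -2.86] op 0.0546 g 64.7507107257843
[[-0.044, 0.999, -0.0], [0.999, 0.044, -0.0], [-0.0, -0.0, -1.0]] [-0.85  0.57  0.61  1.24 -0.32  1.43 -0.22]
```

Call:
play_rows:
  commands: "-0.02 -0.041 0.01 0 0 0 1; -0.04 -0.082 0.01 0 0 0 1; -0.06 -0.123 0.01 0 0 0 1; -0.08 -0.164 0.01 0 0 0 1; -0.1 -0.205 0.01 0 0 0 1; -0.1183 -0.2434 0 0 0 0 1; -0.1183 -0.2434 -0.03 0 0 0 1; -0.1183 -0.2434 -0.055 0 0 0 1"

```text
time: 39.85
tcp_pos: [0.502, 0.034, 0.1696]
orientation: [[-0.043, 0.999, 0.001], [0.999, 0.043, 0.002], [0.002, 0.001, -1.0]]
ft_force: [0.2, 0.3, -3.6]
opening: 0.0546
grasp_force: 65.3
```

Call:
play_rows:
  commands: "0 0 -0.005 0 0 0 1; 0 0 -0.01 0 0 0 1; 0 0 -0.013 0 0 0 1; 0 0 -0.014 0 0 0 1; 0 0 -0.014 0 0 0 1"

```text
time: 40.48
tcp_pos: [0.5023, 0.0345, 0.1561]
orientation: [[-0.044, 0.999, 0.0], [0.999, 0.044, 0.0], [0.0, 0.0, -1.0]]
ft_force: [0.1, -0.3, -3.3]
opening: 0.0547
grasp_force: 65.2
```

Call:
play_rows:
  commands: "0 0 -0.0015 0 0 0 1; 0 0 -0.0015 0 0 0 0.26; 0 0 -0.0015 0 0 0 0.26; 0 0 -0.0015 0 0 0 0.26; 0 0 0.02 0 0 0 0.26; 0 0 0.05 0 0 0 0.26; 0 0 0.09 0 0 0 0.2; 0 0 0.1 0 0 0 0"

```text
time: 41.48
tcp_pos: [0.5034, 0.0344, 0.2584]
orientation: [[-0.044, 0.999, 0.004], [0.999, 0.044, 0.001], [0.001, 0.004, -1.0]]
ft_force: [0.1, 0.0, -0.6]
opening: 0.0838
grasp_force: 0.0
```

Call:
play_rows:
  commands: "0.017 -0.043 0 0 0 0 0; 0.035 -0.086 0 0 0 0 0; 0.052 -0.13 0 0 0 0 0; 0.07 -0.173 0 0 0 0 0; 0.087 -0.216 0 0 0 0 0; 0.104 -0.26 0 0 0 0 0; 0.121 -0.3025 -0.03 0 0 0 0; 0.121 -0.3025 -0.08 0 0 0 0"

```text
time: 42.48
tcp_pos: [0.6227, -0.2738, 0.1751]
orientation: [[-0.038, 0.999, 0.001], [0.999, 0.038, -0.004], [-0.004, 0.001, -1.0]]
ft_force: [0.2, 0.9, -1.0]
opening: 0.0857
grasp_force: 0.0
```

```bash
python3 look.py
python3 - <<'E'
from m import *
c=arm.read_camera("wrist"); im=c["color"];print(proj(c,[[.6232,-.268,.05]]))
h=cv2.cvtColor(im,cv2.COLOR_BGR2HSV)
for m,s,ce in blobs((h[...,1]<90)&(h[...,2]>150),1500): print(s,ce,ray(c,[ce],.05))
E
```

```text
cast [298.5 278.5] [506.6  40.1] [57.7 52.6] on tray z: [502.  34.]
cast [146.7 310.5] [422.3 424.3] [48.1 46.1] on tray z: [426. 388.]
cast [200.6 315.8] [409.3 287.2] [45.6 48.8] on tray z: [414. 261.]
cast [349.  463.4] [ 50.  -90.6] [81.5 25.5] on tray z: [ 82. -85.]
tray [ 278  173   68  139 7255] (array([596.3,   6.3]), array([338.8, 153.2]), 2.7)
tray [ 543  386   83   94 7341] (array([ 142.1, -645.8]), array([192.9, 216. ]), 89.8)
t 42.52 tcp [ 0.6198 -0.2693  0.1661] F [-1.25  2.47 -6.93] op 0.0853 g 0.0
[[-0.04, 0.999, -0.009], [0.999, 0.04, 0.002], [0.003, -0.009, -1.0]] [-0.12  0.65  0.79  1.33 -0.45  1.35  0.7 ]
[[332.61368841 239.80445997]]
[     0      0    640    418 162108] [310.71568337 208.55804772] [[ 0.60660915 -0.24573519  0.05      ]]
[ 502  430   67   50 2154] [532.75905292 459.42386258] [[ 0.81612096 -0.46771306  0.05      ]]
```

Call:
play_rows:
  commands: "0 0 -0.05 0 0 0 0; 0 0 -0.1 0 0 0 0; 0 0 -0.12 0 0 0 0; 0 0 -0.12 0 0 0 0"

```text
time: 43.08
tcp_pos: [0.6233, -0.2673, 0.056]
orientation: [[-0.045, 0.999, -0.001], [0.999, 0.045, 0.001], [0.001, -0.001, -1.0]]
ft_force: [-0.2, -0.6, 0.6]
opening: 0.0855
grasp_force: 0.0
```

Run:
```python
from m import *
st();c=arm.read_camera("wrist"); im=c["color"];print(proj(c,[[.6232,-.268,.05]]))
cv2.imwrite("pics/w5.png",cv2.resize(im,None,fx=.6,fy=.6))
```

```text
t 43.08 tcp [ 0.6233 -0.2673  0.056 ] F [-0.25 -0.65  0.62] op 0.0855 g 0.0
[[-0.045, 0.999, -0.001], [0.999, 0.045, 0.001], [0.001, -0.001, -1.0]] [-0.11  0.74  0.73  1.45 -0.51  1.15  0.75]
[[326.34190471 308.81592785]]
```

View pics/w5.png

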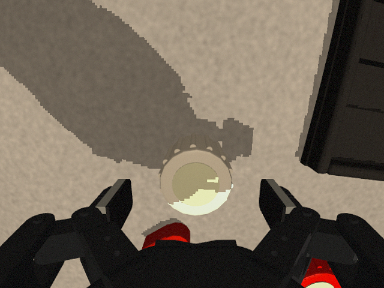

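Call:
play_rows:
  commands: "0 -0.0005 -0.02 0 0 0 0; 0 -0.0005 -0.031 0 0 0 0; 0 -0.0005 -0.031 0 0 0 1; 0 -0.0005 -0.031 0 0 0 1; 0 -0.0005 -0.031 0 0 0 1; 0 -0.0005 -0.031 0 0 0 1; 0 -0.0005 -0.031 0 0 0 1"

```text
time: 44.0
tcp_pos: [0.6235, -0.2687, 0.0254]
orientation: [[-0.044, 0.999, 0.001], [0.999, 0.044, -0.0], [-0.0, 0.001, -1.0]]
ft_force: [1.2, 0.6, 3.3]
opening: 0.0548
grasp_force: 64.3
```

Call:
play_rows:
  commands: "0 0 0.04 0 0 0 1; 0 0 0.08 0 0 0 1; 0 0 0.13 0 0 0 1; 0 0 0.17 0 0 0 1; 0 0 0.2 0 0 0 1; 0 0 0.2 0 0 0 1; 0 0 0.2 0 0 0 1; 0 0 0.2 0 0 0 1"

```text
time: 45.0
tcp_pos: [0.6224, -0.2679, 0.2225]
orientation: [[-0.044, 0.999, -0.003], [0.999, 0.044, 0.001], [0.002, -0.003, -1.0]]
ft_force: [0.5, 0.2, -3.4]
opening: 0.0545
grasp_force: 64.5
```

```bash
python3 wt.py; python3 look.py
```

```text
[-3.35 -3.71 -3.36 -3.14 -3.19 -3.39 -2.99] -3.3048117304636127
t 45.35 tcp [ 0.6231 -0.2685  0.2245] F [-0.16 -0.39 -2.99] op 0.0548 g 64.5295250415802
[[-0.044, 0.999, -0.0], [0.999, 0.044, 0.0], [0.0, -0.0, -1.0]] [-0.12  0.61  0.81  1.25 -0.43  1.45  0.68]
cast [298.5 278.6] [506.4  40.1] [57.7 53.1] on tray z: [502.  34.]
cast [146.7 310.5] [422.3 424.3] [48.1 46.1] on tray z: [425. 388.]
cast [200.6 315.7] [409.3 287.3] [45.6 48.8] on tray z: [414. 261.]
cast [349. 464.] [ 45.1 -91.4] [72.4 26.5] on tray z: [ 80. -85.]
tray [ 278  173   68  139 7267] (array([596.2,   6. ]), array([338.9, 153.1]), 2.6)
tray [ 543  386   83   94 7344] (array([ 142.1, -645.8]), array([192.9, 216. ]), 89.7)
t 45.4 tcp [ 0.6231 -0.2685  0.2247] F [-0.67  0.12 -3.05] op 0.0545 g 64.52983260154724
[[-0.044, 0.999, -0.0], [0.999, 0.044, 0.0], [0.0, -0.0, -1.0]] [-0.12  0.61  0.81  1.25 -0.43  1.45  0.68]
```

Call:
play_rows:
  commands: "-0.02 0.04 0.01 0 0 0 1; -0.04 0.08 0.01 0 0 0 1; -0.06 0.12 0.01 0 0 0 1; -0.08 0.16 0.01 0 0 0 1; -0.1 0.2 0.01 0 0 0 1; -0.118 0.236 0 0 0 0 1; -0.118 0.236 -0.03 0 0 0 1; -0.118 0.236 -0.055 0 0 0 1"

```text
time: 46.4
tcp_pos: [0.505, -0.0316, 0.1694]
orientation: [[-0.046, 0.999, 0.001], [0.999, 0.046, 0.001], [0.001, 0.001, -1.0]]
ft_force: [-0.0, -0.0, -2.5]
opening: 0.0542
grasp_force: 65.1
```

Call:
play_rows:
  commands: "0 0 -0.005 0 0 0 1; 0 0 -0.01 0 0 0 1; 0 0 -0.014 0 0 0 1; 0 0 -0.0155 0 0 0 1; 0 0 -0.0155 0 0 0 1"

```text
time: 47.02
tcp_pos: [0.5053, -0.0326, 0.1545]
orientation: [[-0.044, 0.999, 0.0], [0.999, 0.044, 0.0], [0.0, 0.0, -1.0]]
ft_force: [-0.6, -0.6, -3.6]
opening: 0.0544
grasp_force: 65.1
```

Release, rise, and move clear toward the right for a final check.

Call:
play_rows:
  commands: "0 0 -0.0005 0 0 0 1; 0 0 -0.0005 0 0 0 0.26; 0 0 -0.0005 0 0 0 0.26; 0 0 -0.0005 0 0 0 0.26; 0 0 0.02 0 0 0 0.26; 0 0 0.05 0 0 0 0.26; 0 0 0.09 0 0 0 0.2; 0 0 0.12 0 0 0 0"

```text
time: 48.02
tcp_pos: [0.5054, -0.0327, 0.2761]
orientation: [[-0.044, 0.999, 0.001], [0.999, 0.044, 0.0], [0.0, 0.001, -1.0]]
ft_force: [0.8, -0.2, 0.1]
opening: 0.0839
grasp_force: 0.0
```

Call:
play_rows:
  commands: "-0.01 -0.045 0 0 0 0 0; -0.02 -0.09 0 0 0 0 0; -0.03 -0.135 0 0 0 0 0; -0.04 -0.18 0 0 0 0 0; -0.05 -0.225 0 0 0 0 0; -0.06 -0.27 0 0 0 0 0; -0.07 -0.3 0 0 0 0 0; -0.07 -0.3 0 0 0 0 0"

```text
time: 49.02
tcp_pos: [0.4332, -0.3354, 0.2745]
orientation: [[-0.038, 0.999, -0.001], [0.999, 0.038, -0.001], [-0.001, -0.001, -1.0]]
ft_force: [0.2, -0.4, -0.4]
opening: 0.0855
grasp_force: 0.0
```

```bash
python3 look.py
python3 - <<'E'
from m import *
a=arm.read_camera("top")["color"][150:360,120:400]; b=arm.read_camera("scene")["color"][90:300,220:460]
cv2.imwrite("pics/end.png",np.vstack([cv2.resize(a,(400,300)),cv2.resize(b,(400,300))]))
E
```

```text
cast [327.  277.5] [510.6 -36.4] [56.4 54. ] on tray z: [505. -33.]
cast [146.7 310.4] [422.3 424.3] [48.1 46.1] on tray z: [426. 388.]
cast [200.5 315.7] [409.3 287.2] [45.6 48.8] on tray z: [414. 261.]
tray [ 278  173   67  139 6837] (array([596. ,   6.1]), array([338.4, 153.2]), 2.3)
tray [ 543  386   83   94 7343] (array([ 141.9, -645.6]), array([192.8, 216.3]), 89.9)
t 49.08 tcp [ 0.4344 -0.3336  0.2743] F [ 1.43  0.04 -0.65] op 0.0851 g 0.0
[[-0.041, 0.999, -0.0], [0.999, 0.041, -0.0], [-0.0, -0.0, -1.0]] [-0.23  0.3   1.04  1.56 -0.26  1.43  0.87]
```

View pics/end.png

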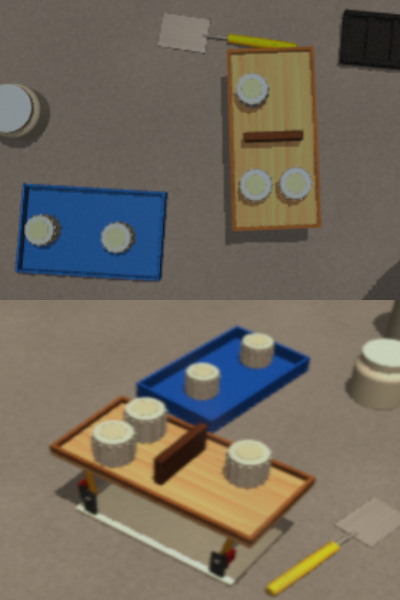

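```bash
python3 -c "
from bench import arm
print(arm.job_done())"
```

```text
the job is handed in; nothing more can be done
None
```

The job is handed in but I got no verdict: both props are open, the tray rests centred on them with the three wet castings (about 3 N each) on it, the two dry ones (about 1.4 N each) are in the blue crate, none is stacked, and one dry casting lay about 4 cm from where I had set it, still in the crate.

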